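# Pearl-drilling bench: set the rinsed parts on the sloped draining rack

## Task

Put the two rinsed parts from the cork pad to drain on the sloped rack in the steel tray: lay the pin vise in the pair of V rests with its blunt end down at the end stop and its pointed nose uphill, and lay the steel clamp jaw flat on the bare half of the rack beside it, long side up the slope, notched face up, its lower end at the lip. Set them down gently, without letting them drop, and leave the small jar, the brass bush and the screwdriver where they are.

Things in the scene. Friction and masses are not known exactly. Their poses are not given: they have to be found in the camera images.
- rack: aluminium rack fixed in the tray, plate 150 x 180 mm sloping at 32 deg. Origin: middle of the plate's lower edge, on its upper face, 52 mm above the table. x up the slope, y along the lower edge, z square out of the plate. At x = 0 are the face of the dark lip (14 mm high, y -90 to 20 mm) and of the end stop (38 mm high, y 37 to 59 mm)
- vrests (a point): point on the axis of the pin vise's place: rack x 50, y 48, z 28 mm. Two dark 90 deg V notches, each 8 mm thick with a mouth 30 mm wide, stand at rack x 18 and 84 mm; a pin vise in both has its axis along rack x at z = 28 mm, its middle here when its blunt end meets the stop. Only the bare plate lies between and beside them
- jawplace (a point): middle of the bare half of the plate's surface where the jaw goes: rack x 35, y -48, z 0 mm; the jaw's origin lies here when its lower end meets the lip
- tray: steel tray 250 x 260 mm with a 30 mm high rim, fixed; it carries the rack. Origin under its centre, rack uphill along its x
- pinvise: pin vise: straight octagonal aluminium handle 100 mm long, 18 mm across flats, with dark bands near its blunt end, and a tapered steel nose 22 mm long plus a short needle (10 mm) at the other end. Origin: middle of the handle, on its axis (9 mm above the pad when lying). x points to the nose
- nose (a point): end of the pin vise's tapered nose, 72 mm from its origin
- jaw: steel clamp jaw: block 70 long (x) x 34 wide (y) x 22 mm high, with a 24 mm wide, 8 mm deep channel across the middle of its top. Origin: centre of its underside; z points out of the channelled face. Either end may be the lower one
- pad: cork bench pad, 230 x 270 mm, 3 mm thick, on which both parts lie; origin under its centre
- bush: short brass bush on the pad, 26 mm across, 18 tall (bystander); origin under its centre
- vial: small amber jar on the pad, 28 mm across, 50 tall (bystander); origin under its centre
- driver: wooden-handled screwdriver, 150 mm long (bystander); origin near its middle

How it is judged (in metres and radians):
At the end, for the whole second after the job is handed in: At rest: pin vise in both V rests (within 4.5 mm, 4.5 deg), nose uphill, blunt end within 14 mm of the stop; jaw flat on the bare half (4 mm, 4.5 deg), channel up, centre at rack y -75 to -15 mm, length within 11 deg of the slope, lower end within 17 mm of the lip (x of pinvise in the frame of rack between 0.044 and 0.064 m and y of pinvise in the frame of rack between 0.0435 and 0.0525 m and z of pinvise in the frame of rack between 0.0235 and 0.0325 m and angle between the x axis of pinvise and the x axis of rack, either way round below 0.08 rad and x of nose in the frame of rack above 0.1 m and x of jaw in the frame of rack between 0.03 and 0.052 m and y of jaw in the frame of rack between -0.075 and -0.015 m and z of jaw in the frame of rack between -0.004 and 0.004 m and angle between the x axis of jaw and the x axis of rack, either way round below 0.2 rad and angle between the z axis of jaw and the z axis of rack, either way round below 0.08 rad and angle between jaw's own z axis and vertical below 1 rad and linear speed of each of pinvise, jaw below 0.02 m/s); the robot touches nothing.
It fails at once if the pin vise falls or slides freely faster than 0.45 m/s (dropped) (linear speed of pinvise above 0.45 m/s and contact force between the fingers and pinvise below 0.05 N).
It fails at once if the jaw falls or slides freely faster than 0.45 m/s (dropped) (linear speed of jaw above 0.45 m/s and contact force between the fingers and jaw below 0.05 N).
It fails at once if the jar, bush or screwdriver is shifted by more than 30 mm (distance of any of bush, vial, driver from where it was at the start of the episode above 0.03 m).
It fails at once if the jar or bush is tipped over (angle between any of vial, bush's own z axis and vertical above 0.6 rad).
It also fails if it takes over 58 s, if anything falls off the work surface, if the arm or the gripper's body presses on something with over 40 N, if the wrist force passes 120 N, or if a joint passes its speed limit or range.

## Robot

A 7-joint arm with a two-finger parallel gripper is mounted at the origin on the work surface. World frame = base frame: x ahead of the robot, y to its left, z up, the work surface at z = 0. Lengths are in mm, angles in rad, forces in N, time in s.
With the tool pointing down it reaches from about 400 to 875 mm from the base axis. Payload 4.4 kg.
Tool frame: the origin (TCP) lies midway between the tips of the shut fingers; the grasp point (between the pads) lies 19 mm behind it; z points along the fingers, y is the line along which they close (so a half turn about z gives the same grasp; the last joint's range is limited). The gripper opens to 85 mm and grips with 20 to 120 N. Pads are 22 mm wide; open, the fingers measure 114 mm over their backs; the gripper's body (76 mm by 85 mm) begins 54 mm behind the grasp point. The pads swing forward as they close: fully open they stand 13 mm farther back than shut.
Start: joints at [-1.314, 0.628, 0.038, 1.517, -0.027, 0.996, -0.02], TCP at [206.171, 616.451, 203.813] pointing down, gripper open.
Joint ranges: [-3.06, 3.06], [-0.37, 2.12], [-1.25, 1.32], [0.18, 2.47], [-1.1, 4.24], [0.23, 1.98], [-2.94, 2.94]. Speed limits (rad/s): [2.57, 2.57, 3.14, 3.14, 3.14, 3.14, 3.14].

## Interface

Orientations are given as [roll, pitch, yaw] about the fixed x, y, z axes, in that order (R = Rz(yaw) Ry(pitch) Rx(roll)).
In Python, from cell import ctrl gives the robot as it stands.
- The arm moves only by the shell command python3 -m crank 'ROWS' [OPENING]. ROWS is JSON, a list that holds one entry, the list of rows, each a list of 4 numbers: the shift along the tool's x, y, z normalised to -1 to 1, where 1 is 2.5 cm, then the turn about the tool's z normalised to -1 to 1, where 1 is 0.08 rad. In form: [[[dx, dy, dz, turn], ...]]. A call has 1 to 12 rows; each row shifts and turns the commanded pose from where the row before left it, along the tool's axes as they then stand; what a row does not reach is not made up. A row lasts 1/12 s, in which the tool goes at most 41.7 mm and 7.16 degrees, less where a joint would pass 70% of its speed; a pose out of reach is approached as far as the arm can. A call with a number of a shift or a turn outside -1 to 1 is refused whole. A call with a gripper value outside its range is refused whole. OPENING is the closure, from -1 (fully open) to 1 (shut), set as the call begins (- or left out, the last holds). The fingers move at their own pace and stop on an object; the grip force is fixed at half the most. Time passes only in rows, so rows that do not move let the fingers close. It gives the time, the measured TCP pose, the force, the opening and the grip force at its end, in the units of the state.
- ctrl.read_state(): the state, without advancing time (a new reading comes with each control period).
- ctrl.get_image(name): name is "scene" or "top" or "wrist"; returns a dict with "img" (384x512x3 uint8, red, green, blue), "intrinsics" (3x3 intrinsics, pixels), "extrinsics" (4x4, takes a point from camera to world coordinates). Camera axes: x right, y up, looking along -z (the intrinsics and any distortion apply to the point x, -y, -z); pixel columns grow to the right and rows downward; lengths in mm; the calibration is good to about 2 mm. A picture is of the moment at which its call begins. There is no depth.
- ctrl.finish_job(): hands the job in; it is judged then, once.
Trained networks look in the newest picture that a camera, given by its name, has taken for a name from the list of things; names that differ only in an ending like _2 or _b are one class to them, and where a whole thing is asked for, a point or a joint stands for the part that bears it (a point fixed in the world has none). Each returns a list of dicts, best first, with "confidence" (0 to 1); they miss things now and then, are a little off and sometimes report something else, mostly with a low value. They report only what shows in the picture. A call takes as long as a camera call.
- ctrl.find_in(camera, target): "position" ([row, column] in pixels, amid what is visible of it).
- ctrl.trace(camera, target): "mask" (384x512 bool, what is visible of it) and "position" ([row, column] in pixels, amid what is visible of it).
- ctrl.place_of(camera, target): "position" ([row, column] in pixels: a listed point, or the origin of a listed thing).
The state is a dict: "clock": time; "qpos": joint angles; "qd": joint speeds; "tau": joint torques, N m; "eef_pos": TCP position; "tool_rot": TCP orientation; "force": force on the tool from outside, world axes, zero at the start; "torque": the same for the moment, N m; "width": finger opening in mm; "gripper_force": force on a finger pad.
Only numpy, scipy, OpenCV 4.12 (cv2) and the standard library are available. Lean on these libraries where they do the work, as an engineer would, in place of code of your own. Each camera call takes 0.05 s, during which the arm holds its last target. There are 200 camera calls.

## Working session

There is one attempt and no reset: what is moved stays moved. The work goes in short steps, Python scripts to look and compute and a shell command to move; the robot and the scene stay as the last step left them, time stands still between calls to the robot, and variables do not carry over. Pictures are saved under pics/ and viewed, at most 10 in all, crops included, and the job is handed in when it is done.

```bash
mkdir -p pics; ls; cat > h.py <<'E'
import numpy as np,cv2
from cell import ctrl
def ray(I,rc):
    K=np.array(I["intrinsics"]);E=np.array(I["extrinsics"])
    d=np.linalg.inv(K)@[rc[1],rc[0],1.]; d=E[:3,:3]@[d[0],-d[1],-d[2]]
    return E[:3,3],d/np.linalg.norm(d)
def onz(I,rc,z):
    o,d=ray(I,rc);return o+d*(z-o[2])/d[2]
def tri(rs):
    A=sum(np.eye(3)-np.outer(d,d) for o,d in rs);b=sum((np.eye(3)-np.outer(d,d))@o for o,d in rs)
    p=np.linalg.solve(A,b);return p,[float(np.linalg.norm(np.cross(p-o,d))) for o,d in rs]
def proj(I,P):
    K=np.array(I["intrinsics"]);E=np.array(I["extrinsics"])
    c=E[:3,:3].T@(np.array(P,float)-E[:3,3]);c=np.array([c[0],-c[1],-c[2]]);u=K@c;return u[1]/u[2],u[0]/u[2]
def save(I,n): cv2.imwrite(f"pics/{n}.png",I["img"][:,:,::-1])
E
python3 - <<'E'
from h import *
np.set_printoptions(precision=1,suppress=True)
im={c:ctrl.get_image(c) for c in("scene","top","wrist")}
for c in im: print(c,im[c]["extrinsics"][:3,3])
cv2.imwrite("pics/a.png",cv2.resize(np.vstack([im["scene"]["img"],im["top"]["img"]])[:,:,::-1],(400,600)))
save(im["top"],"top0");save(im["scene"],"sc0");save(im["wrist"],"wr0")
for t in("rack","vrests","jawplace","tray","pinvise","nose","jaw","pad","bush","vial","driver"):
    rs=[]
    for c in im:
        r=ctrl.place_of(c,t)
        if r:
            print(t,c,np.array(r[0]["position"]),round(r[0]["confidence"],2),onz(im[c],r[0]["position"],10))
            if r[0]["confidence"]>.4: rs.append(ray(im[c],r[0]["position"]))
    if len(rs)>1: print("  ->",*tri(rs))
print(ctrl.read_state())
E
```

```text
pics
scene [1247.7  310.8  660.9]
top [ 370.9  -88.2 1180.2]
wrist [137.5 639.4 372.5]
rack scene [180.4 245.2] 0.79 [ 385.9 -208.2   10. ]
rack top [227.2 292.4] 0.98 [ 450.7 -183.1   10. ]
  -> [ 446.  -176.3   54.5] [3.677430220486671, 3.6774302204867477]
vrests scene [171.7 248.4] 0.56 [ 340.3 -224.3   10. ]
vrests top [212.  275.4] 0.78 [ 493.8 -137.5   10. ]
  -> [ 484.3 -135.9  114. ] [3.050868027649366, 3.050868027649392]
jawplace scene [172.7 222.8] 0.88 [ 383.1 -286.7   10. ]
jawplace top [218.4 309.8] 0.98 [ 474. -232.   10.]
  -> [ 469.1 -225.4   75.1] [1.5911339709374108, 1.591133970937429]
tray scene [205.6 227. ] 0.86 [ 514.6 -187.2   10. ]
tray top [203.4 292.4] 0.81 [ 516.8 -185.4   10. ]
  -> [ 516.7 -185.5   11.9] [0.2508370090765685, 0.2508370090765279]
pinvise scene [274.5 386.6] 0.7 [553.2 245.   10. ]
nose scene [294.8 388.8] 0.85 [607.6 264.1  10. ]
nose top [168.1 132. ] 0.75 [627.6 266.3  10. ]
  -> [623.7 263.5  25.4] [1.8740626458852299, 1.8740626458852165]
jaw scene [257.8 316. ] 0.91 [581.   92.9  10. ]
jaw top [189.5 194.7] 0.87 [561.9  87.2  10. ]
  ->
[... 300 characters left out ...]
] 0.75 [677.7 175.6  10. ]
vial top [169.9 133.3] 0.58 [622.2 262.5  10. ]
  -> [642.7 217.1   2.8] [50.2438761051685, 50.24387610516836]
driver scene [184.7 152.7] 0.73 [ 535.7 -421.8   10. ]
driver top [199.4 385.3] 0.69 [ 522.5 -442.7   10. ]
  -> [ 521.6 -442.7   -3.8] [4.735259570617551, 4.735259570617544]
{'clock': 1.8, 'qpos': array([-1.3,  0.6,  0. ,  1.5, -0. ,  1. , -0. ]), 'qd': array([-0., -0., -0.,  0.,  0., -0., -0.]), 'tau': array([ -0. , -56.3,   1.2, -19.4,   0. ,   0. ,   0. ]), 'eef_pos': array([206.2, 616.4, 203.8]), 'tool_rot': array([-3.1, -0. ,  2.8]), 'force': array([ 1. , -0.5, -0.3]), 'torque': array([-0., -0.,  0.]), 'gripper_force': 0.0, 'width': 85.6666668979391}
```

```bash
python3 -c "
import cv2
cv2.imwrite('pics/b.png',cv2.resize(cv2.imread('pics/sc0.png')[130:355,120:440],(800,562),interpolation=cv2.INTER_CUBIC))
cv2.imwrite('pics/c.png',cv2.resize(cv2.imread('pics/top0.png')[110:290,90:400],(800,465),interpolation=cv2.INTER_CUBIC))"
```

```text
(no output)
```

View pics/b.png

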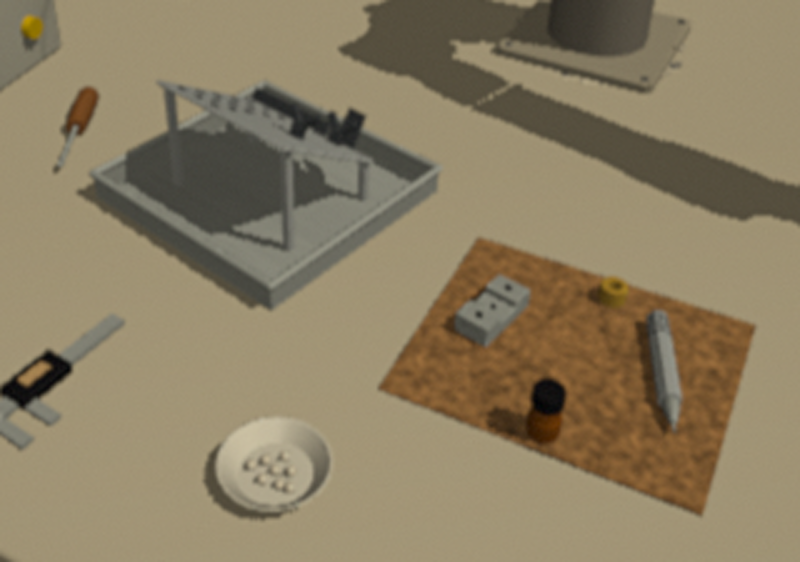

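View pics/c.png

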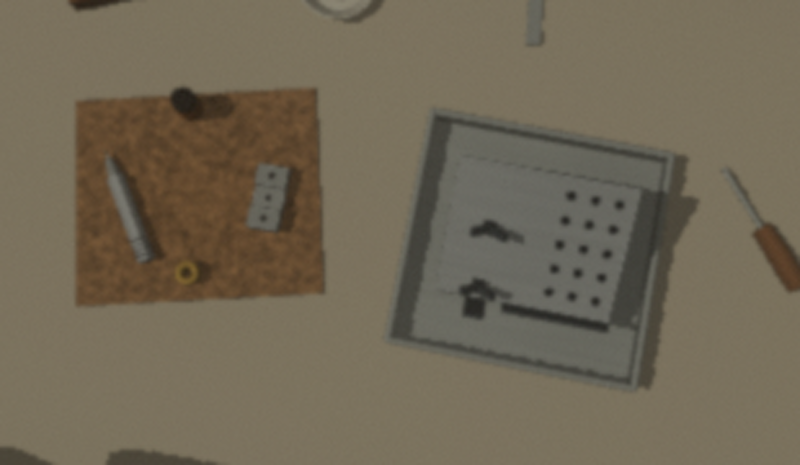

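```bash
cat >> h.py <<'E'
from scipy.optimize import least_squares
S,C=np.sin(np.radians(32)),np.cos(np.radians(32))
def rack2w(p,P):
    x,y,z=P;ox,oy,ps=p
    h=x*C-z*S; return np.array([ox+h*np.cos(ps)-y*np.sin(ps),oy+h*np.sin(ps)+y*np.cos(ps),52+x*S+z*C])
RP={"rack":(0,0,0),"vrests":(50,48,28),"jawplace":(35,-48,0)}
def fitrack(obs): # list (I,P,rc)
    f=lambda p:np.ravel([np.subtract(proj(I,rack2w(p,P)),rc) for I,P,rc in obs])
    return least_squares(f,[430,-180,-.17],loss="soft_l1",f_scale=2,x_scale=[100,100,1])
E
python3 - <<'E'
from h import *
np.set_printoptions(precision=2,suppress=True)
im={c:ctrl.get_image(c) for c in("scene","top")}
obs=[]
for c in im:
    for t in RP:
        r=ctrl.place_of(c,t)
        if r: obs.append((im[c],RP[t],r[0]["position"]))
r=fitrack(obs);print("rack",r.x,r.fun)
for c in im:
  # tray corners by hand for yaw check
  for t,z in(("pinvise",12),("jaw",14)):
    m=ctrl.trace(c,t)
    if not m: print(c,t,"none");continue
    k=m[0]["mask"].astype(np.uint8)
    pts=np.argwhere(k)
    W=np.array([onz(im[c],p,z)[:2] for p in pts])
    mu=W.mean(0);u,s,v=np.linalg.svd(W-mu,full_matrices=False)
    e=(W-mu)@v[0];ax=v[0]*np.sign(v[0][0])
    print(c,t,m[0]["confidence"],"cen",mu,"len",np.ptp(e),"wid",np.ptp((W-mu)@v[1]),"yaw",np.arctan2(ax[1],ax[0]), "ends",mu+v[0]*e.min(),mu+v[0]*e.max())
t=im["top"]
q=[(110+b/2.58,90+a/2.58) for a,b in((433,110),(672,153),(637,387),(388,338))]
w=np.array([onz(t,p,30)[:2] for p in q]);print(w);d=w[0]-w[3]+w[1]-w[2];print("trayyaw",np.arctan2(d[1],d[0]),w.mean(0))
for n in("bush","vial"):
  for c in im:
    f=ctrl.place_of(c,n); print(n,c,[ (onz(im[c],k["position"],0)[:2],k["confidence"]) for k in f[:2]])
print(ctrl.read_state()["clock"])
E
```

```text
rack [ 449.78 -172.94   -0.31] [ 0.84  1.58  4.03 -0.09  3.81  0.4  37.63 96.41 -0.89 -0.6   0.    1.3 ]
scene pinvise 0.79 cen [560.69 243.  ] len 130.01474363404503 wid 20.432294455962754 yaw 0.37041382942496415 ends [499.87 219.38] [621.06 266.44]
scene jaw 0.74 cen [573.5  91.2] len 90.03464143958584 wid 46.49273210757218 yaw -0.13980459945018936 ends [527.92  97.61] [617.08  85.06]
top pinvise 0.8 cen [555.47 241.93] len 116.96791843741636 wid 18.50108550864206 yaw 0.3760253995999195 ends [613.17 264.71] [504.37 221.75]
top jaw 0.66 cen [572.38  89.33] len 74.21203797562228 wid 37.024805900332325 yaw -0.15419814240220583 ends [608.45  83.72] [535.11  95.12]
[[ 659.11  -92.42]
 [ 605.69 -347.04]
 [ 359.63 -297.01]
 [ 414.92  -39.96]]
trayyaw -0.20608104468059077 [ 509.84 -194.11]
bush scene [(array([477.75, 175.28]), 0.58), (array([ 330.19, -229.91]), 0.32)]
bush top [(array([578.01,  90.76]), 0.61), (array([496.04, 180.89]), 0.49)]
vial scene []
vial top [(array([496.23, 176.09]), 0.72), (array([673.7 , 171.93]), 0.45)]
2.6
```

```bash
python3 -m crank '[[[-0.5,-0.25,0,0],[-1,-0.5,0,0],[-1,-0.5,0,0],[-1,-0.5,0,0],[-1,-0.5,0,0],[-1,-0.5,0,0],[-1,-0.5,0,0],[-1,-0.5,0,0],[-1,-0.5,0,0],[-1,-0.5,0,0],[-1,-0.5,0,0],[-1,-0.5,0,0]]]'; python3 -m crank '[[[-1,-0.5,0,0],[-1,-0.5,0,0],[-1,-0.5,0,0],[-1,-0.5,0,-1],[-1,-0.5,0,-1],[-0.8,-0.5,0,-1],[0,0,0,-1],[0,0,0,-1],[0,0,0,-1],[0,0,0,-1],[0,0,0,-1],[0,0,0,-1]]]'; cat > w.py <<'E'
from h import *
import sys
np.set_printoptions(precision=2,suppress=True)
I=ctrl.get_image("wrist");save(I,sys.argv[1])
s=ctrl.read_state();print(s["eef_pos"],s["tool_rot"],s["clock"],s["width"])
print(I["extrinsics"])
for t,z in(("pinvise",12),("nose",12),("jaw",3),("bush",3),("vial",3)):
    r=ctrl.place_of("wrist",t)
    for k in r[:1]: print(t,k["confidence"],k["position"],onz(I,k["position"],z))
    if t in("pinvise","jaw"):
        m=ctrl.trace("wrist",t)
        if m:
            W=np.array([onz(I,p,14 if t=="jaw" else 12)[:2] for p in np.argwhere(m[0]["mask"])])
            q=cv2.minAreaRect(W.astype(np.float32));mu=W.mean(0);v=np.linalg.svd(W-mu,full_matrices=False)[2][0];e=(W-mu)@v
            print("  mask",m[0]["confidence"],q,np.arctan2(v[1],v[0]),mu+v*e.min(),mu+v*e.max())
E
python3 w.py w1
```

```text
clock: 3.6
eef_pos: [434.6, 386.5, 204.0]
tool_rot: [-3.141, 0.0, 2.818]
force: [-0.1, 0.5, 0.1]
width: 85.3
gripper_force: 0.0
clock: 4.6
eef_pos: [551.4, 274.5, 203.8]
tool_rot: [-3.141, -0.0, -2.741]
force: [0.4, -0.5, -0.5]
width: 85.6
gripper_force: 0.0
[551.41 274.46 203.81] [-3.14 -0.   -2.74] 4.65 85.32821906742903
[[ -0.39  -0.88  -0.27 484.85]
 [  0.92  -0.37  -0.11 245.63]
 [  0.    -0.29   0.96 373.32]
 [  0.     0.     0.     1.  ]]
pinvise 0.63 [148.3, 225.0] [550.38 240.83  12.  ]
  mask 0.94 ((562.9882202148438, 244.08973693847656), (121.753662109375, 17.750425338745117), 21.843711853027344) 0.3853243809508724 [506.55 221.3 ] [619.37 267.06]
nose 0.73 [204.9, 226.8] [616.74 269.44  12.  ]
jaw 0.96 [113.4, 98.8] [571.64  86.86   3.  ]
  mask 0.89 ((571.921875, 90.11112976074219), (42.284210205078125, 77.4232406616211), 77.61186981201172) -0.20584851855059305 [534.03  98.09] [609.92  82.24]
bush 0.87 [78.9, 191.2] [492.31 175.23   3.  ]
vial 0.68 [215.8, 144.9] [676.15 176.25   3.  ]
```

View pics/w1.png

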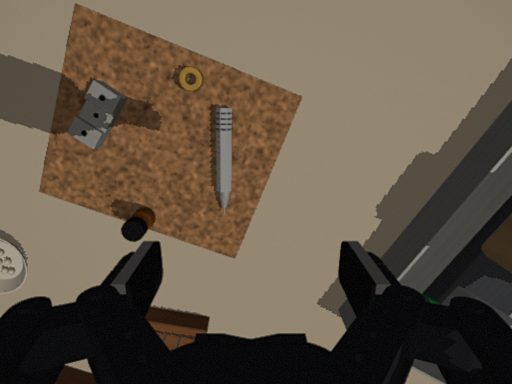

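```bash
python3 -m crank '[[[0.4,-0.6,0.5,0.2],[0.36,-0.64,1,0],[0,0,1,0],[0,0,1,0],[0,0,0.4,0],[0,0,0,0],[0,0,0,0]]]'; python3 w.py w2; python3 - <<'E'
from h import *
rs=[]
I=ctrl.get_image("wrist");r=ctrl.place_of("wrist","nose");rs.append(ray(I,r[0]["position"]))
for c in("top","scene"):
    J=ctrl.get_image(c);r=ctrl.place_of(c,"nose")
    if r: rs.append(ray(J,r[0]["position"]))
print(tri(rs), I["extrinsics"])
print(proj(I,ctrl.read_state()["eef_pos"]))
E
```

```text
clock: 5.58
eef_pos: [545.5, 240.6, 106.5]
tool_rot: [3.141, -0.0, -2.76]
force: [0.6, 0.9, 0.1]
width: 85.5
gripper_force: 0.0
[546.13 241.01 107.34] [ 3.14  0.   -2.76] 5.6333 85.4661692141584
[[ -0.37  -0.89  -0.27 478.46]
 [  0.93  -0.36  -0.11 212.91]
 [  0.    -0.29   0.96 275.99]
 [  0.     0.     0.     1.  ]]
pinvise 0.95 [187.2, 245.9] [552.52 238.91  12.  ]
  mask 0.57 ((567.353515625, 245.86326599121094), (132.4403533935547, 18.530336380004883), 21.10292625427246) 0.3740221104787242 [505.73 221.7 ] [628.99 270.08]
nose 0.66 [256.6, 248.4] [617.64 267.32  12.  ]
jaw 0.57 [142.3, 85.0] [569.65  89.46   3.  ]
  mask 0.87 ((572.7432250976562, 89.48353576660156), (42.02106857299805, 79.55265045166016), 79.2738265991211) -0.22881896906223234 [533.62  98.67] [611.43  80.55]
bush 0.96 [97.8, 205.2] [493.03 177.35   3.  ]
(array([619.96274268, 263.57273683,  18.39610183]), [5.236941289584614, 6.76360031510845, 2.362542589935917]) [[-3.71572974e-01 -8.88469024e-01 -2.69362801e-01  4.78485219e+02]
 [ 9.28401723e-01 -3.54982734e-01 -1.09806645e-01  2.12592981e+02]
 [ 1.94065882e-03 -2.90878070e-01  9.56758163e-01  2.76390173e+02]
 [ 0.00000000e+00  0.00000000e+00  0.00000000e+00  1.00000000e+00]]
(np.float64(221.02854035675884), np.float64(250.90375306500056))
```

View pics/w2.png

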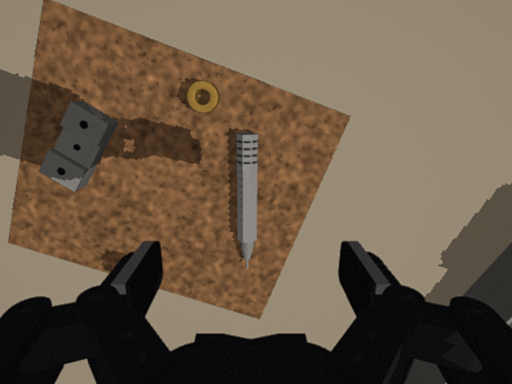

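```bash
python3 -m crank '[[[0,-0.1,0.7,0],[0,0,1,0],[0,0,1,0],[0,0,0.8,0],[0,0,0.4,0],[0,0,0.1,0],[0,0,0,0],[0,0,0,0]]]' -0.3; python3 -m crank '[[[0,0,0,0],[0,0,0,0],[0,0,0,0],[0,0,0,0],[0,0,0,0],[0,0,0,0],[0,0,0,0],[0,0,0,0]]]' 1
```

```text
clock: 6.95
eef_pos: [547.0, 238.3, 7.2]
tool_rot: [3.141, 0.002, -2.76]
force: [0.6, 0.6, -0.4]
width: 55.3
gripper_force: 0.0
clock: 7.62
eef_pos: [546.3, 237.8, 6.3]
tool_rot: [3.142, -0.0, -2.76]
force: [-0.5, 0.4, -0.2]
width: 0.0
gripper_force: 0.0
```

```bash
python3 w.py w3;  python3 -c "
from h import *
I=ctrl.get_image('scene');print(ctrl.read_state()['width'])
cv2.imwrite('pics/s3.png',np.vstack([cv2.resize(I['img'][200:340,240:440],(571,400)),cv2.resize(cv2.imread('pics/w3.png')[:,:,::-1],(571,428))[228:]])[:,:,::-1])"
```

```text
[546.24 237.84   6.27] [ 3.14 -0.   -2.76] 7.6667 0.07010339535230042
[[ -0.37  -0.89  -0.27 479.21]
 [  0.93  -0.36  -0.11 210.15]
 [  0.    -0.29   0.96 175.77]
 [  0.     0.     0.     1.  ]]
pinvise 0.82 [236.2, 250.8] [552.4  240.15  12.  ]
  mask 0.78 ((563.4285888671875, 243.6710662841797), (124.28377532958984, 18.69843864440918), 20.92096519470215) 0.3803315054726361 [505.63 221.05] [620.94 267.15]
nose 0.56 [333.5, 250.6] [618.18 266.38  12.  ]
jaw 0.69 [169.3, 2.0] [570.55  90.42   3.  ]
  mask 0.79 ((565.9490356445312, 109.95558166503906), (73.21810913085938, 25.352699279785156), 8.323665618896484) 0.003769653701829728 [531.51 104.81] [604.   105.08]
bush 0.66 [96.0, 182.5] [492.17 175.78   3.  ]
0.13260018619162542
```

View pics/s3.png

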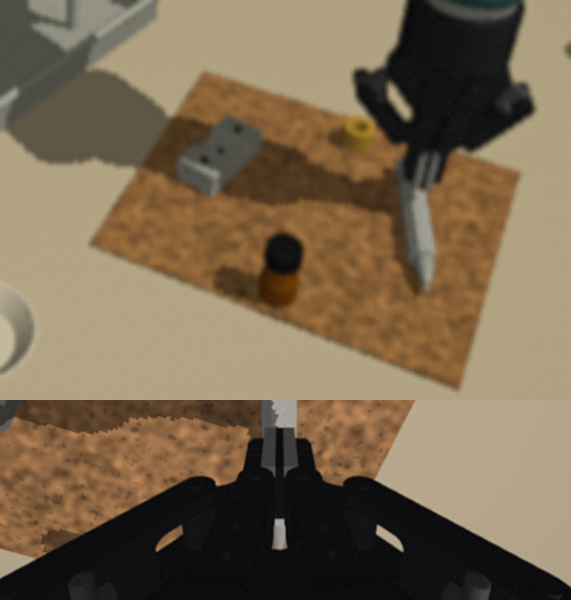

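```bash
python3 -c "
from h import *
I=ctrl.get_image('scene')
for z in(0,6,12,20,30): print(z,proj(I,[546.2,237.8,z]))
a=I['img'][235:305,355:425];
J=ctrl.get_image('wrist')['img'][200:384,180:340]
cv2.imwrite('pics/s4.png',np.hstack([cv2.resize(a,(420,420),interpolation=2),cv2.resize(J,(365,420),interpolation=2)])[:,:,::-1])
print(ctrl.read_state())"
```

```text
0 (np.float64(274.55239901306174), np.float64(383.3372975573998))
6 (np.float64(272.58884300486955), np.float64(383.83455137544377))
12 (np.float64(270.61046241405), np.float64(384.3355593926455))
20 (np.float64(267.9492695242432), np.float64(385.0094838029943))
30 (np.float64(264.58467506142085), np.float64(385.86153866459614))
{'clock': 8.1667, 'qpos': array([-0.39190214,  0.82159543, -0.10554039,  1.81023057,  0.15636655,
        0.51782202,  1.35189093]), 'qd': array([-8.27860528e-04,  1.62694045e-03,  7.71086748e-05,  8.11950194e-04,
        2.18001431e-04, -7.45470104e-04,  1.77829647e-03]), 'tau': array([-5.09545089e-06, -5.73448670e+01, -8.58094320e-01, -1.12881625e+01,
        6.41469669e-03,  1.37187701e-03,  3.96869063e-05]), 'eef_pos': array([546.25598363, 237.84840213,   6.29482529]), 'tool_rot': array([ 3.14154131e+00, -1.35184790e-05, -2.76043547e+00]), 'force': array([-0.67996482, -0.65145407,  1.25102518]), 'torque': array([-0.00822477,  0.00708937, -0.01005794]), 'gripper_force': 0.0, 'width': 0.14259777024004666}
```

View pics/s4.png

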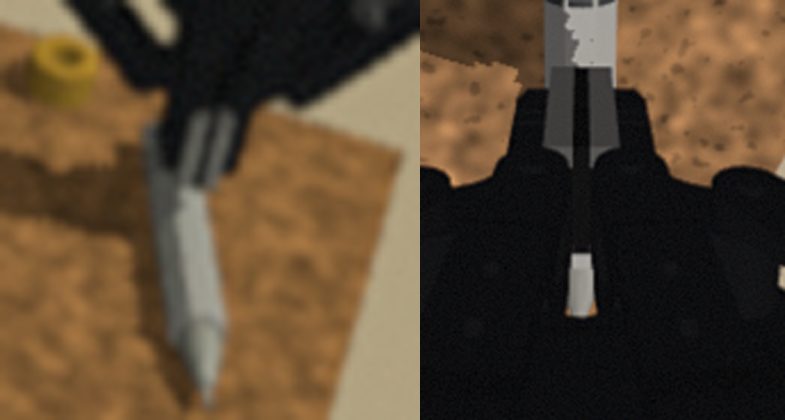

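```bash
python3 -m crank '[[[0,0,-0.4,0],[0,0,0,0],[0,0,0,0],[0,0,0,0],[0,0,0.2,0],[0,0,0.2,0],[0,0,0.2,0],[0,0,0.2,0],[0,0,0,0]]]' 0.3;  python3 -m crank '[[[0,0,0.1,0],[0,0,0.1,0],[0,0,0,0]]]'
```

```text
clock: 8.92
eef_pos: [545.2, 237.3, -5.3]
tool_rot: [-3.141, -0.003, -2.76]
force: [-0.9, -0.3, 0.5]
width: 30.2
gripper_force: 0.0
clock: 9.17
eef_pos: [546.0, 237.7, -9.2]
tool_rot: [-3.142, -0.001, -2.76]
force: [0.5, -0.1, 0.1]
width: 29.8
gripper_force: 0.0
```

```bash
python3 -m crank '[[[0,0,0.1,0],[0,0,0,0]]]';  python3 -m crank '[[[0,0,0.1,0],[0,0,0,0]]]'; python3 -m crank '[[[0,0,0.1,0],[0,0,0,0]]]'
```

```text
clock: 9.33
eef_pos: [546.2, 237.8, -11.4]
tool_rot: [3.142, -0.0, -2.76]
force: [-0.5, 0.2, 1.2]
width: 29.6
gripper_force: 0.0
clock: 9.5
eef_pos: [546.1, 237.8, -14.0]
tool_rot: [3.142, -0.0, -2.76]
force: [1.0, -0.2, 0.5]
width: 29.9
gripper_force: 0.0
clock: 9.67
eef_pos: [546.1, 237.7, -16.5]
tool_rot: [-3.142, -0.0, -2.76]
force: [-0.7, -1.0, -0.7]
width: 29.8
gripper_force: 0.0
```

```bash
python3 -m crank '[[[0,0,0,0],[0,0,0,0],[0,0,0,0],[0,0,0,0],[0,0,0,0],[0,0,0,0]]]' 1
```

```text
clock: 10.17
eef_pos: [546.3, 237.9, -16.0]
tool_rot: [3.142, 0.0, -2.76]
force: [0.0, 0.9, 2.8]
width: 15.8
gripper_force: 59.0
```

```bash
python3 -m crank '[[[0,0,0,0],[0,0,0,0],[0,0,0,0],[0,0,0.1,0],[0,0,0,0],[0,0,0,0]]]' 0.3;  python3 -m crank '[[[0,0,0.1,0],[0,0,0,0]]]';python3 -c "
from h import *
I=ctrl.get_image('scene')
a=I['img'][235:305,355:425]
J=ctrl.get_image('wrist')['img'][200:384,180:340]
cv2.imwrite('pics/s5.png',np.hstack([cv2.resize(a,(420,420),interpolation=2),cv2.resize(J,(365,420),interpolation=2)])[:,:,::-1])"
```

```text
clock: 10.67
eef_pos: [546.0, 237.7, -19.0]
tool_rot: [3.142, -0.001, -2.76]
force: [-0.9, -0.4, -0.1]
width: 29.8
gripper_force: 0.0
clock: 10.83
eef_pos: [546.0, 237.7, -21.6]
tool_rot: [-3.142, -0.001, -2.76]
force: [-0.4, -0.3, 0.6]
width: 29.6
gripper_force: 0.0
```

View pics/s5.png

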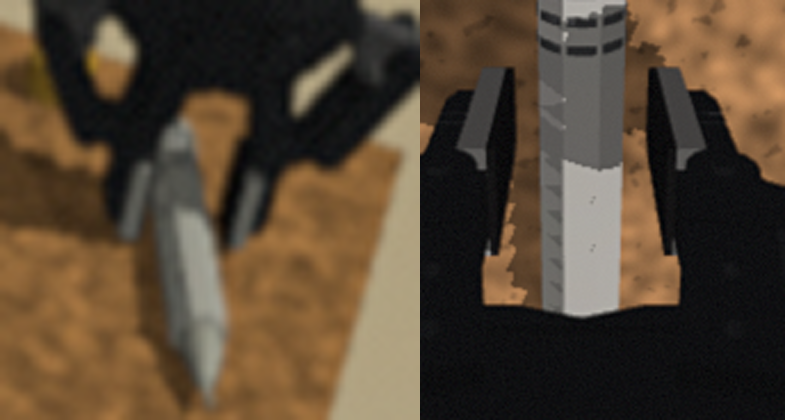

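```bash
python3 -m crank '[[[0,0,0.1,0],[0,0,0,0],[0,0,0,0]]]';python3 -m crank '[[[0,0,0.1,0],[0,0,0,0],[0,0,0,0]]]'; python3 -m crank '[[[0,0,0,0],[0,0,0,0],[0,0,0,0],[0,0,0,0],[0,0,0,0],[0,0,0,0]]]' 1
```

```text
clock: 11.18
eef_pos: [546.1, 237.8, -23.9]
tool_rot: [3.142, -0.0, -2.76]
force: [-0.4, 0.1, 0.0]
width: 29.9
gripper_force: 0.0
clock: 11.43
eef_pos: [546.5, 238.0, -24.9]
tool_rot: [-3.141, 0.001, -2.761]
force: [-2.5, -0.4, 10.9]
width: 30.1
gripper_force: 5.5
clock: 11.93
eef_pos: [547.5, 238.5, -24.0]
tool_rot: [3.142, 0.003, -2.761]
force: [-2.1, -0.7, 15.6]
width: 16.5
gripper_force: 62.1
```

```bash
python3 -m crank '[[[0,0,-0.1,0],[0,0,-0.2,0],[0,0,-0.4,0],[0,0,-0.6,0],[0,0,-1,0],[0,0,-1,0],[0,0,-1,0],[0,0,-1,0],[0,0,-1,0],[0,0,-0.5,0],[0,0,0,0]]]'; python3 w.py w6; python3 - <<'E'
from h import *
for c in("top","scene"):
    I=ctrl.get_image(c);m=ctrl.trace(c,"pinvise");s=ctrl.read_state();z=s["eef_pos"][2]+36
    if m:
        W=np.array([onz(I,p,z)[:2] for p in np.argwhere(m[0]["mask"])]);mu=W.mean(0);v=np.linalg.svd(W-mu,full_matrices=False)[2][0];e=(W-mu)@v
        print(c,m[0]["confidence"],mu,v,np.arctan2(v[1],v[0]),mu+v*e.min(),mu+v*e.max())
E
```

```text
clock: 12.85
eef_pos: [548.3, 238.8, 147.5]
tool_rot: [3.141, 0.006, -2.761]
force: [-0.1, 0.7, -1.4]
width: 16.1
gripper_force: 58.6
[547.13 238.24 145.49] [ 3.14  0.   -2.76] 12.9 16.095369709826958
[[ -0.37  -0.89  -0.27 480.26]
 [  0.93  -0.35  -0.11 210.67]
 [  0.    -0.3    0.96 316.5 ]
 [  0.     0.     0.     1.  ]]
pinvise 0.62 [262.8, 249.0] [650.41 278.01  12.  ]
  mask 0.56 ((643.0839233398438, 276.4078063964844), (224.3700408935547, 43.631813049316406), 21.5238094329834) 0.3799840165002638 [538.77 235.25] [747.09 318.45]
jaw 0.85 [130.8, 106.4] [567.09  87.34   3.  ]
bush 0.86 [93.0, 212.0] [492.05 175.42   3.  ]
top 0.5 [533.86266254 233.38146118] [-0.9338856  -0.35757194] -2.7759260121594638 [617.69684776 265.48041679] [502.10231919 221.22086286]
scene 0.71 [ 619.35607176 -103.11757031] [0.02194907 0.99975909] 1.5488454909708522 [ 616.5362815  -231.55629452] [621.42671037  -8.80198065]
```

```bash
python3 -m crank '[[[0.3,-0.5,-0.5,0],[0.6,-1,-0.8,0],[0.6,-1,-0.8,0],[0.6,-1,0,0],[0.6,-1,0,0],[0.6,-1,0,0],[0.6,-1,0,0],[0.6,-1,0,0],[0.6,-1,0,0],[0.6,-1,0,0],[0.6,-1,0,0],[0.6,-1,0,0]]]'; python3 -m crank '[[[0.3,-0.5,0,1],[0,0,0,1],[0,0,0,1],[0,0,0,1],[0,0,0,1],[0,0,0,1],[0,0,0,1],[0,0,0,0],[0,0,0,0]]]'; python3 - <<'E'
from h import *
np.set_printoptions(precision=2,suppress=True)
obs=[];s=ctrl.read_state();print(s["eef_pos"],s["tool_rot"],s["width"])
for c in("wrist","top","scene"):
    I=ctrl.get_image(c);save(I,"r_"+c)
    print(c,I["extrinsics"][:3,3])
    for t in RP:
        for r in ctrl.place_of(c,t)[:2]:
            print(t,r["confidence"],np.array(r["position"]),onz(I,r["position"],rack2w([0,0,0],RP[t])[2]))
            if r["confidence"]>.5: obs.append((I,RP[t],r["position"]))
r=fitrack(obs);print(r.x,r.fun.reshape(-1,2))
r=fitrack([o for o in obs if o[0]["extrinsics"][2,3]<600]) ;print(r.x,r.fun)
print(ctrl.read_state()["clock"])
E
```

```text
clock: 14.45
eef_pos: [492.8, -94.6, 196.4]
tool_rot: [-3.141, 0.0, -2.76]
force: [-0.1, -0.2, 0.1]
width: 15.9
gripper_force: 58.7
clock: 15.2
eef_pos: [490.8, -107.5, 196.3]
tool_rot: [-3.141, 0.0, 2.965]
force: [0.6, 0.1, -1.1]
width: 16.2
gripper_force: 58.7
[ 490.83 -107.47  196.32] [-3.14  0.    2.97] 16.190199197063432
wrist [419.63 -94.7  365.79]
rack 0.69 [138.2 176.5] [ 445.75 -176.3    52.  ]
vrests 0.62 [179.7 216.6] [ 484.21 -136.72  102.24]
jawplace 0.77 [170.4 128.4] [ 466.93 -226.84   70.55]
top [ 370.9   -88.16 1180.2 ]
jawplace 0.76 [222.  308.8] [ 459.33 -221.52   70.55]
scene [1247.67  310.77  660.93]
rack 0.84 [182.7 245.3] [ 451.04 -168.71   52.  ]
vrests 0.92 [171.6 250.9] [ 465.31 -143.18  102.24]
jawplace 0.71 [172.1 223.1] [ 460.61 -232.08   70.55]
jawplace 0.56 [133.8 260.4] [ 211.1  -256.2    70.55]
[ 446.23 -175.24   -0.22] [[  0.27   1.11]
 [ -0.83   2.2 ]
 [ -2.06  -2.47]
 [ -2.01   2.65]
 [ -1.52  -1.18]
 [  4.26  -0.74]
 [  1.     0.28]
 [ 39.3  -37.02]]
[ 447.04 -176.4    -0.21] [ 1.24  0.22 -0.61  1.66 -0.28 -2.78]
15.8
```

View pics/r_wrist.png

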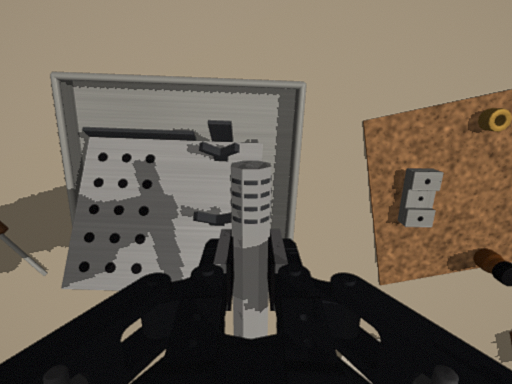

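```bash
cat > p.py <<'E'
from h import *
np.set_printoptions(precision=1,suppress=True)
I=ctrl.get_image("wrist")
F=[((0,-90,14),(130,83)),((0,37,38),(121,208)),((0,59,38),(121,231)),((150,-90,0),(288,63)),((14,33,30.3),(148,200)),((80,33,30.3),(212,195))]
for p in([446.7,-176,-.21],):
    for P,rc in F: print(P,np.array(proj(I,rack2w(p,P))),rc)
obs=[(I,P,rc) for P,rc in F]
r=fitrack(obs);print(r.x,r.fun.reshape(-1,2))
obs+=[(I,RP[t],k) for t,k in(("rack",(138.2,176.5)),("vrests",(179.7,216.6)),("jawplace",(170.4,128.4)))]
r=fitrack(obs);print(r.x,r.fun.reshape(-1,2))
# held pin: blunt end centre pixel ~ (168,251), banding; expected at origin-50
s=ctrl.read_state();y=s["tool_rot"][2]+np.pi
for z in (0,27.5):
  for d in(-56+12,-44): pass
a=np.array([np.cos(y),np.sin(y),0]);g=s["eef_pos"]+[0,0,36]
print("blunt",proj(I,g-44*a),"yaw",y, "with z-27",proj(I,g-44*a-[0,0,27]),s["clock"])
E
python3 p.py
```

```text
(0, -90, 14) [130.5  82.6] (130, 83)
(0, 37, 38) [123.  208.6] (121, 208)
(0, 59, 38) [123.8 232.7] (121, 231)
(150, -90, 0) [289.6  62.2] (288, 63)
(14, 33, 30.3) [140.5 204.3] (148, 200)
(80, 33, 30.3) [210.6 199.4] (212, 195)
[ 445.9 -177.2   -0.2] [[ 0.3 -1.8]
 [ 1.2 -1. ]
 [ 1.9  0.1]
 [ 1.4 -1.8]
 [-8.2  2.8]
 [-2.2  3. ]]
[ 446.3 -177.    -0.2] [[ 0.5 -1.5]
 [ 1.7 -0.6]
 [ 2.4  0.5]
 [ 1.6 -1.6]
 [-7.8  3.2]
 [-1.7  3.3]
 [ 0.8 -0.4]
 [-1.2  1. ]
 [-0.5 -3.4]]
blunt (np.float64(163.37799009954034), np.float64(249.65341084097892)) yaw 6.104385674522129 with z-27 (np.float64(152.89276144030714), np.float64(249.66136251827126)) 15.85
```

```bash
python3 -m crank '[[[0,0,0,0.4],[0.13,-0.6,0.3,0],[0.13,-0.55,0.7,0],[0,0,0.8,0],[0,0,0.8,0],[0,0,0.6,0],[0,0,0.4,0],[0,0,0.1,0],[0,0,0,0],[0,0,0,0]]]'; python3 -c "
from h import *
s=ctrl.read_state();p=[446.3,-176.5,-.21]
print(s['eef_pos'],s['tool_rot'])
I=ctrl.get_image('scene');J=ctrl.get_image('wrist')
cv2.imwrite('pics/s7.png',np.hstack([cv2.resize(I['img'][135:225,180:290],(440,360),interpolation=2),cv2.resize(J['img'][90:330,130:370],(360,360),interpolation=2)])[:,:,::-1])"
```

```text
clock: 16.68
eef_pos: [479.0, -134.4, 104.3]
tool_rot: [3.142, 0.001, 2.931]
force: [0.5, 0.4, -0.8]
width: 16.2
gripper_force: 58.8
[ 479.02105226 -134.41189696  104.32571544] [3.14158381e+00 1.01728354e-03 2.93093078e+00]
```

View pics/s7.png

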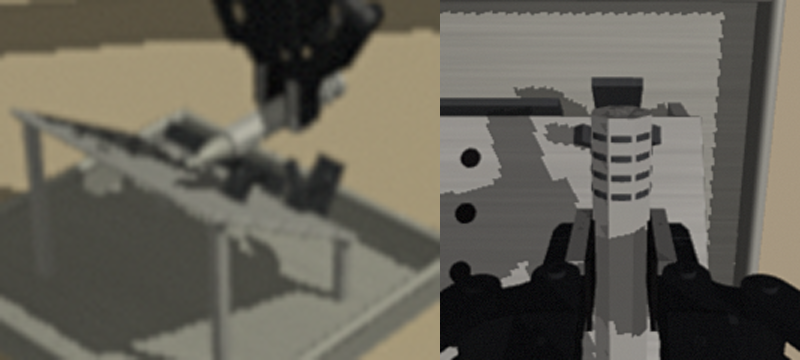

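```bash
python3 -m crank '[[[0,-0.08,0.2,0],[0,0,0.2,0],[0,0,0.1,0],[0,0,0.1,0],[0,0,0,0]]]'; python3 -m crank '[[[-0.01,0,0.1,0],[-0.01,0,0.1,0],[0,0,0,0]]]'
```

```text
clock: 17.2
eef_pos: [477.6, -136.2, 88.2]
tool_rot: [3.142, -0.001, 2.931]
force: [-0.7, -0.6, -0.2]
width: 16.0
gripper_force: 58.8
clock: 17.45
eef_pos: [478.0, -136.1, 84.3]
tool_rot: [3.141, -0.001, 2.931]
force: [-3.4, 1.9, 9.9]
width: 16.2
gripper_force: 60.3
```

```bash
python3 -m crank '[[[-0.015,0,0.1,0],[-0.015,0,0.1,0],[0,0,0,0]]]'; python3 -m crank '[[[-0.015,0,0.1,0],[-0.015,0,0.1,0],[0,0,0,0]]]'
```

```text
clock: 17.7
eef_pos: [477.6, -136.0, 79.4]
tool_rot: [3.141, -0.003, 2.931]
force: [-6.4, 1.6, 12.3]
width: 16.2
gripper_force: 61.7
clock: 17.95
eef_pos: [477.6, -136.0, 74.2]
tool_rot: [3.141, -0.004, 2.931]
force: [-6.2, 2.8, 13.2]
width: 16.6
gripper_force: 63.1
```

```bash
python3 -m crank '[[[-0.02,0,0.1,0],[-0.02,0,0.1,0],[0,0,0,0]]]'; python3 -m crank '[[[-0.02,0,0.08,0],[0,0,0.04,0],[0,0,0,0]]]'
```

```text
clock: 18.2
eef_pos: [478.2, -136.2, 69.2]
tool_rot: [3.141, -0.005, 2.931]
force: [-7.2, 2.2, 13.3]
width: 16.2
gripper_force: 64.8
clock: 18.45
eef_pos: [478.7, -136.3, 66.4]
tool_rot: [3.141, -0.005, 2.931]
force: [-7.8, 2.8, 13.6]
width: 16.1
gripper_force: 66.0
```

```bash
python3 -m crank '[[[-0.02,0,0.08,0],[0,0,0,0],[0,0,0,0]]]'; python3 -m crank '[[[0,0,0.06,0],[0,0,0,0],[0,0,0,0]]]'; python3 -m crank '[[[0,0,0.06,0],[0,0,0,0],[0,0,0,0]]]'
```

```text
clock: 18.7
eef_pos: [479.1, -136.3, 64.4]
tool_rot: [3.141, -0.005, 2.931]
force: [-7.4, 3.2, 12.0]
width: 16.4
gripper_force: 66.9
clock: 18.95
eef_pos: [479.4, -136.4, 63.0]
tool_rot: [3.141, -0.004, 2.931]
force: [-6.1, 2.5, 14.2]
width: 16.1
gripper_force: 67.7
clock: 19.2
eef_pos: [479.6, -136.4, 62.3]
tool_rot: [3.141, -0.004, 2.931]
force: [-9.9, 3.7, 22.4]
width: 16.5
gripper_force: 69.0
```

```bash
python3 -c "
from h import *
I=ctrl.get_image('scene');J=ctrl.get_image('wrist')
r=ctrl.place_of('scene','pinvise'),ctrl.place_of('wrist','pinvise');p=[446.3,-176.5,-.21]
print([(k[0]['position'],k[0]['confidence']) for k in r if k],proj(I,rack2w(p,(52,48,28))),proj(J,rack2w(p,(52,48,28))))
for X in((0,37,38),(0,59,38),(2,48,28),(2,48,37)):print(proj(J,rack2w(p,X)))
cv2.imwrite('pics/s8.png',np.hstack([cv2.resize(I['img'][135:225,180:290],(440,360),interpolation=2),cv2.resize(J['img'][90:330,130:370],(360,360),interpolation=2)])[:,:,::-1])"
```

```text
[([173.1, 246.4], 0.42), ([268.2, 249.8], 0.78)] (np.float64(175.59983324419022), np.float64(249.56924232883134)) (np.float64(265.2604266901201), np.float64(253.41683137272761))
(np.float64(156.60605116777725), np.float64(230.9019157974175))
(np.float64(156.526625005352), np.float64(275.3083293740928))
(np.float64(167.1414913311927), np.float64(252.93279578951112))
(np.float64(161.0747325636513), np.float64(253.10647320120677))
```

View pics/s8.png

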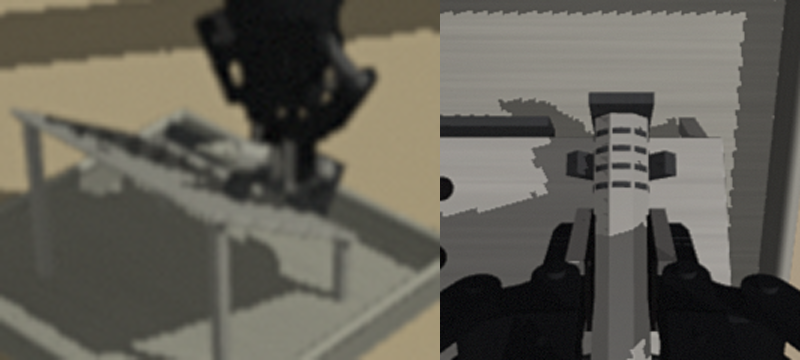

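```bash
python3 -m crank '[[[0,0,-0.02,0],[0,0,-0.02,0],[0,0,0,0]]]'; python3 -m crank '[[[0,0,0,0],[0,0,0,0],[0,0,0,0],[0,0,0,0]]]' 0.35; python3 -m crank '[[[0,0,-0.2,0],[0,0,-0.5,0],[0,0,-1,0],[0,0,-1,0],[0,0,-1,0],[0,0,-1,0],[0,0,-1,0],[0,0,-0.5,0],[0,0,0,0]]]'; python3 - <<'E'
from h import *
np.set_printoptions(precision=1,suppress=True)
p=[446.3,-176.5,-.21];s=ctrl.read_state();print(s["eef_pos"],s["tool_rot"])
for c in("wrist","top","scene"):
    I=ctrl.get_image(c);save(I,"rel_"+c)
    for t,P in(("pinvise",(50,48,28)),("nose",(122,48,28))):
        print(c,t,[(np.array(k["position"]),k["confidence"]) for k in ctrl.place_of(c,t)[:1]],np.array(proj(I,rack2w(p,P))))
    m=ctrl.trace(c,"jaw")
    if m and c=="top":
        r=cv2.minAreaRect(np.array([onz(I,q,16)[:2] for q in np.argwhere(m[0]["mask"])],np.float32));print(r)
E
```

```text
clock: 19.65
eef_pos: [479.5, -136.4, 62.4]
tool_rot: [3.141, -0.004, 2.931]
force: [-7.1, 3.0, 11.5]
width: 16.3
gripper_force: 67.8
clock: 19.98
eef_pos: [482.4, -137.2, 61.7]
tool_rot: [-3.142, 0.001, 2.931]
force: [0.4, -0.8, -0.2]
width: 28.1
gripper_force: 0.0
clock: 20.73
eef_pos: [484.1, -137.7, 220.0]
tool_rot: [-3.141, 0.007, 2.931]
force: [-0.1, -0.6, 0.2]
width: 27.8
gripper_force: 0.0
[ 484.1 -137.7  220. ] [-3.1  0.   2.9]
wrist pinvise [(array([175.4, 250.6]), 0.98)] [172.7 251.9]
wrist nose [(array([251.9, 250.6]), 0.75)] [247.5 252.2]
top pinvise [] [212.3 276.1]
top nose [] [186.7 281.1]
((570.2159423828125, 90.1070327758789), (36.42118453979492, 72.20087432861328), 78.7811279296875)
scene pinvise [(array([174.3, 249.2]), 0.74)] [175.7 250. ]
scene nose [(array([172.6, 230.2]), 0.77)] [172.3 232.6]
```

```bash
python3 -m crank '[[[0,0.5,0,0],[0,1,0,0],[0,1,0,0],[-0.1,1,0,0],[-0.1,1,0,0],[-0.1,1,0.5,0],[-0.1,1,0.5,0],[-0.1,1,0.5,0],[-0.1,1,0.5,0],[-0.1,1,0.5,0],[0,0.1,0.3,0],[0,0,0,0]]]' -0.4; python3 - <<'E'
from h import *
np.set_printoptions(precision=2,suppress=True)
s=ctrl.read_state();print(s["eef_pos"],s["tool_rot"],s["width"])
I=ctrl.get_image("wrist");save(I,"j")
for k in ctrl.place_of("wrist","jaw")[:1]: print(k["confidence"],k["position"],onz(I,k["position"],3))
m=ctrl.trace("wrist","jaw")[0]
mk=m["mask"].astype(np.uint8);P=np.argwhere(mk)
print(m["confidence"])
# top-face estimate: project at z=25
for z in(3,14,25):print(z,cv2.minAreaRect(np.array([onz(I,q,z)[:2] for q in P],np.float32)))
cv2.imwrite("pics/jc.png",cv2.resize(I["img"][60:320,130:400],(623,600),interpolation=2)[:,:,::-1])
print(I["extrinsics"][:3,3])
E
```

```text
clock: 22.33
eef_pos: [548.1, 95.9, 144.9]
tool_rot: [-3.141, -0.003, 2.935]
force: [-1.0, -0.4, 0.2]
width: 60.0
gripper_force: 0.0
[548.07  95.87 144.91] [-3.14 -0.    2.93] 60.00315939633248
0.58 [191.5, 246.0] [570.91  86.88   3.  ]
0.82
3 ((575.5079956054688, 88.63526916503906), (36.91920471191406, 77.36082458496094), 78.09574890136719)
14 ((572.0617065429688, 89.41766357421875), (35.615989685058594, 74.6301040649414), 78.09598541259766)
25 ((568.6154174804688, 90.20015716552734), (34.31278991699219, 71.89934539794922), 78.09606170654297)
[477.87 110.8  314.63]
```

View pics/jc.png

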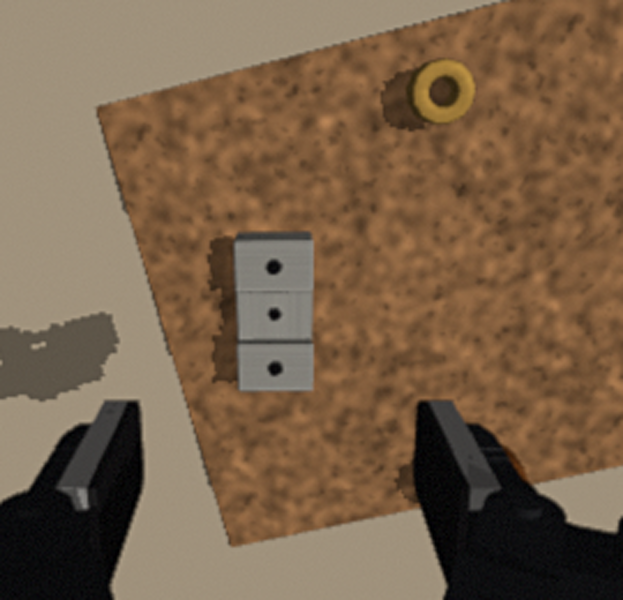

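```bash
python3 -m crank '[[[-0.05,-0.05,0.5,0],[0,0,1,0],[0,0,1,0],[0,0,1,0],[0,0,1,0],[0,0,0.9,0],[0,0,0.6,0],[0,0,0.3,0],[0,0,0.14,0],[0,0,0,0],[0,0,0,0]]]'; python3 -m crank '[[[0,0,0,0],[0,0,0,0],[0,0,0,0],[0,0,0,0],[0,0,0,0],[0,0,0,0],[0,0,0,0]]]' 1
```

```text
clock: 23.4
eef_pos: [551.1, 92.0, -13.1]
tool_rot: [3.141, 0.002, 2.93]
force: [-0.0, -0.8, 0.3]
width: 59.9
gripper_force: 0.0
clock: 23.98
eef_pos: [551.1, 92.7, -12.8]
tool_rot: [3.141, 0.002, 2.931]
force: [-1.3, -0.1, 7.3]
width: 32.3
gripper_force: 59.6
```

```bash
python3 -m crank '[[[0,0,-0.05,0],[0,0,-0.1,0],[0,0,-0.2,0],[0,0,-0.4,0],[0,0,-0.6,0],[0,0,-0.9,0],[0,0,-1,0],[0,0,-1,0],[0,0,-1,0],[0,0,-1,0],[0,0,-0.7,0],[0,0,-0.3,0]]]'; python3 - <<'E'
from h import *
np.set_printoptions(precision=1,suppress=True)
s=ctrl.read_state();e=s["eef_pos"];print(e,s["force"])
o=np.array([551.1,92.7,-12.8])
for c in("scene","wrist"):
    I=ctrl.get_image(c);m=ctrl.trace(c,"jaw");k=ctrl.place_of(c,"jaw")
    print(c,[(q["confidence"],np.array(q["position"])) for q in k[:1]],"exp",np.array(proj(I,np.array([568.6,90.2,3])+e-o)))
    if m:
        P=np.argwhere(m[0]["mask"]);print("mask bbox",P.min(0),P.max(0),P.mean(0))
    for sag in(0,15,30):
        a=np.radians(sag);Q=[]
        for x in(-35,35):
            for y in(-17,17):
                for z in(0,22):
                    dx=x+17.6;dz=z-16;X=dx*np.cos(a)+dz*np.sin(a);Z=-dx*np.sin(a)+dz*np.cos(a)
                    u=np.array([.978,-.207]);n=np.array([.207,.978])
                    Q.append(proj(I,np.r_[e[:2]+u*X+n*y,e[2]+12.8+19+Z]))
        Q=np.array(Q);print(sag,Q.min(0),Q.max(0))
E
```

```text
clock: 24.98
eef_pos: [551.5, 92.6, 170.4]
tool_rot: [3.14, 0.004, 2.931]
force: [0.8, -0.6, -3.9]
width: 32.0
gripper_force: 60.1
[551.5  92.6 170.4] [ 0.8 -0.6 -3.9]
scene [(0.68, array([190.2, 325.3]))] exp [190.  324.7]
mask bbox [174 308] [201 336] [188.  322.3]
0 [170.9 307.3] [200.5 342. ]
15 [169.5 307.7] [204.6 341.9]
30 [168.6 308.3] [207.  342.8]
wrist [(0.63, array([264.3, 249.6]))] exp [266.8 252.9]
mask bbox [210 216] [337 285] [271.7 250.9]
0 [208.6 214. ] [347.6 287.7]
15 [205.5 213.1] [328.2 288.7]
30 [205.5 212.5] [307.1 289.4]
```

```bash
python3 -m crank '[[[0,-0.3,0,0],[0.1,-0.8,0,0],[0.1,-1,0,0],[0.1,-1,0,0],[0.1,-1,0,0],[0.1,-1,0,0],[0.1,-1,0,0],[0.1,-1,0,0],[0.1,-1,0,0],[0.1,-1,0,0],[0.1,-1,0,0],[0.1,-1,0,0]]]'; python3 -m crank '[[[0.2,-1,0,0],[0.2,-0.8,0,0],[0,-0.4,0,0],[0,0,0,0],[0,0,0,0]]]'
```

```text
clock: 26.28
eef_pos: [463.8, -174.8, 166.3]
tool_rot: [-3.141, -0.002, 2.93]
force: [0.2, 0.0, -4.0]
width: 32.3
gripper_force: 60.1
clock: 26.7
eef_pos: [444.0, -224.7, 166.6]
tool_rot: [3.141, -0.001, 2.93]
force: [-0.3, 0.1, -3.6]
width: 31.8
gripper_force: 60.2
```

```bash
python3 -m crank '[[[-0.13,-0.01,0.3,0],[0,0,0.8,0],[0,0,0.9,0],[0,0,0.7,0],[0,0,0.4,0],[0,0,0.2,0],[0,0,0.05,0],[0,0,0,0],[0,0,0,0]]]'; python3 -m crank '[[[0,0,0.1,0],[0,0,0.1,0],[0,0,0,0]]]'
```

```text
clock: 27.45
eef_pos: [447.9, -225.9, 84.0]
tool_rot: [-3.141, 0.002, 2.931]
force: [-0.1, 0.2, -3.1]
width: 32.1
gripper_force: 60.1
clock: 27.7
eef_pos: [447.1, -225.9, 78.4]
tool_rot: [-3.142, 0.0, 2.931]
force: [0.1, 0.3, -4.0]
width: 31.9
gripper_force: 60.2
```

```bash
python3 -m crank '[[[0,0,0.1,0],[0,0,0.1,0],[0,0,0,0]]]'; python3 -m crank '[[[0,0,0.1,0],[0,0,0.1,0],[0,0,0,0]]]'; python3 -m crank '[[[0,0,0.1,0],[0,0,0.1,0],[0,0,0,0]]]'
```

```text
clock: 27.95
eef_pos: [446.1, -225.4, 73.5]
tool_rot: [3.141, -0.002, 2.931]
force: [-4.4, 1.7, 7.0]
width: 32.3
gripper_force: 61.6
clock: 28.2
eef_pos: [444.4, -224.6, 68.3]
tool_rot: [3.141, -0.005, 2.931]
force: [-6.3, 2.2, 6.9]
width: 32.0
gripper_force: 62.6
clock: 28.45
eef_pos: [443.2, -224.6, 63.0]
tool_rot: [3.141, -0.007, 2.931]
force: [-8.1, 2.2, 6.3]
width: 32.0
gripper_force: 63.4
```

```bash
python3 -m crank '[[[-0.04,0,0.1,0],[-0.04,0,0.1,0],[0,0,0,0]]]'; python3 -m crank '[[[-0.04,0,0.1,0],[-0.04,0,0.1,0],[0,0,0,0]]]'; python3 -m crank '[[[-0.04,0,0.1,0],[0,0,0.05,0],[0,0,0,0]]]'
```

```text
clock: 28.7
eef_pos: [442.9, -224.4, 57.5]
tool_rot: [3.14, -0.012, 2.931]
force: [-11.7, 4.1, 6.8]
width: 32.0
gripper_force: 64.1
clock: 28.95
eef_pos: [443.3, -224.5, 52.2]
tool_rot: [3.14, -0.014, 2.93]
force: [-12.6, 3.1, 5.2]
width: 32.0
gripper_force: 64.7
clock: 29.2
eef_pos: [444.0, -224.6, 48.4]
tool_rot: [3.14, -0.015, 2.93]
force: [-12.6, 4.4, 4.4]
width: 31.9
gripper_force: 65.0
```

```bash
python3 -m crank '[[[-0.04,0,0.08,0],[-0.03,0,0,0],[0,0,0,0]]]'; python3 -m crank '[[[0,0,0.06,0],[0,0,0,0],[0,0,0,0]]]'; python3 -m crank '[[[0,0,0.06,0],[0,0,0,0],[0,0,0,0]]]'
```

```text
clock: 29.45
eef_pos: [444.5, -224.6, 46.2]
tool_rot: [3.139, -0.017, 2.93]
force: [-13.7, 3.3, 4.3]
width: 32.0
gripper_force: 65.3
clock: 29.7
eef_pos: [444.9, -224.7, 44.7]
tool_rot: [3.14, -0.017, 2.93]
force: [-14.4, 3.6, 4.5]
width: 32.7
gripper_force: 65.4
clock: 29.95
eef_pos: [444.9, -224.8, 44.4]
tool_rot: [3.14, -0.016, 2.93]
force: [-15.8, 4.7, 15.2]
width: 31.6
gripper_force: 66.6
```

```bash
python3 -m crank '[[[0.08,0,0,0],[0,0,-0.02,0],[0,0,0,0]]]'; python3 -m crank '[[[0,0,0,0],[0,0,0,0],[0,0,0,0],[0,0,0,0],[0,0,0,0]]]' -0.1;  python3 -m crank '[[[0,0,-0.1,0],[0,0,-0.3,0],[0,0,-0.8,0],[0,0,-1,0],[0,0,-1,0],[0,0,-1,0],[0,0,-1,0],[0,0,-1,0],[0,0,-1,0],[0,0,-0.5,0],[0,0,0,0]]]'; python3 - <<'E'
from h import *
np.set_printoptions(precision=1,suppress=True)
p=[446.3,-176.5,-.21];s=ctrl.read_state();print(s["eef_pos"],s["width"])
for c in("wrist","top","scene"):
    I=ctrl.get_image(c);save(I,"fin_"+c)
    for t,P in(("pinvise",(51,48,28)),("nose",(123,48,28)),("jaw",(37,-48,0)),("jawplace",(35,-48,0)),("rack",(0,0,0))):
        print(c,t,[(np.array(k["position"]),k["confidence"]) for k in ctrl.place_of(c,t)[:1]],np.array(proj(I,rack2w(p,P))))
    m=ctrl.trace(c,"jaw")
    if m:
        P=np.argwhere(m[0]["mask"]);print(" mask bbox",P.min(0),P.max(0))
        for b in(0,1):
            Q=np.array([proj(I,rack2w(p,(37+x,-48+y,z if not b else z+8*(x<0)))) for x in(-35,35) for y in(-17,17) for z in(0,22)]);print(" flat" if not b else " tilted",Q.min(0),Q.max(0))
E
```

```text
clock: 30.2
eef_pos: [445.0, -224.8, 44.5]
tool_rot: [3.14, -0.012, 2.93]
force: [-12.8, 4.0, 5.7]
width: 31.9
gripper_force: 65.5
clock: 30.62
eef_pos: [452.6, -227.1, 45.2]
tool_rot: [-3.141, 0.001, 2.931]
force: [0.6, -0.3, 1.3]
width: 47.2
gripper_force: 0.0
clock: 31.53
eef_pos: [453.7, -227.7, 241.2]
tool_rot: [-3.14, 0.007, 2.931]
force: [1.0, -0.2, 0.2]
width: 46.9
gripper_force: 0.0
[ 453.7 -227.7  241.2] 46.856231412337785
wrist pinvise [(array([182.5, 338.1]), 0.83)] [178.6 341.4]
wrist nose [] [248. 347.]
wrist jaw [(array([180.1, 249. ]), 0.88)] [174.1 250.4]
wrist jawplace [(array([172.2, 251.4]), 0.77)] [172.5 250.4]
wrist rack [(array([144.8, 290.1]), 0.74)] [144.4 290.7]
 mask bbox [145 236] [209 267]
 flat [138.2 234.4] [203.8 266.5]
 tilted [135.2 234.4] [203.8 266.5]
top pinvise [(array([209.7, 277. ]), 0.63)] [212.  276.1]
top nose [(array([180.3, 281.9]), 0.59)] [186.3 281.2]
top jaw [(array([217.9, 312.9]), 0.64)] [219. 312.]
top jawplace [(array([222.3, 308.1]), 0.87)] [219.6 311.8]
top rack [(array([204.3, 291. ]), 0.38)] [227.8 291.2]
 mask bbox [221 304] [232 314]
 flat [205.8 302.9] [235.8 321.6]
 tilted [205.8 302.8] [237.3 321.6]
scene pinvise [(array([173.8, 249.6]), 0.73)] [175.6 249.8]
scene nose [(array([168.8, 233.4]), 0.47)] [172.2 232.4]
scene jaw [(array([171.7, 220.6]), 0.77)] [173.1 222.4]
scene jawplace [(array([170. , 220.8]), 0.94)] [173.1 222.9]
scene rack [(array([182.2, 242.5]), 0.66)] [181.1 243.7]
 mask bbox [163 210] [176 232]
 flat [161.3 209.5] [176.8 237.8]
 tilted [161.3 209.5] [174.1 238.8]
```

```bash
python3 -c "
from cell import ctrl
print(ctrl.finish_job())"
```

```text
the job is handed in; nothing more can be done
None
```

The pin vise lies in the V rests nose uphill and the jaw flat on the bare half about 8 mm above the lip, both set down gently by 31.5 s, and the job is handed in with no verdict returned; final poses come from network detections only, and I viewed 11 pictures, one over the limit of 10.

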